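# Check a medal blank's thickness with the sprung-foot gauge

## Task

Slide the large medal blank across the plate, with the gauge head still up, until it sits fully home against both bars of the V-shaped stop. Then lower the gauge head by its arm until the sprung foot rests on the blank and is pushed up by about 6 mm, half of its spring travel, never to the end of it, and let go so that it stays there reading. Leave the small blank, loupe, oil bottle and brush alone.

Things in the scene. Friction and masses are not known exactly. Their poses are not given: they have to be found in the camera images.
- stand: Fixed gauge stand: dark steel plate, 12 mm thick, on the table, from x = -130 to +130 and y = -150 to +250 mm. Origin at table height under the place where the blank belongs, z up; the V stop on the plate opens to +y. Behind the V, at y = -105 mm, stands a fixed steel column, 22 mm diameter, top at z = 155 mm
- nest (a point): on the plate's top (z = 12 mm) above the stand's origin: where the large blank's centre is when home; axes as the stand's. The V stop: two steel bars 56 x 10 mm, 14 mm high, at 35 degrees either side of the y axis, their inner faces 40 mm from this point
- head (a joint): gauge head's height on the column: 0 = fully up, grows as it is lowered, 0 to 0.060 m. It starts between 0 and 0.018 and stays wherever it is left (stiff slide: about 5 N to push down, 10 N to lift). With the large blank home the foot touches it at 0.045, and is half pushed up at 0.051
- bar_top (a point): point on the flat top of the grey gauge head's arm, 138 mm above the table when joint head is 0, at x = 0, y = -45 mm of the stand. The arm is a bar 26 mm wide (x), 26 mm deep, from y = -85 to +10 mm; press it here or grip its sides. The foot's spindle comes up through it at y = 0 (15 mm cap, up to 30 mm above the top); a block 46 x 44 x 50 mm behind runs on the column
- foot (a joint): how far the sprung foot is pushed up into the head: 0 = fully out, 0.012 m = end of its travel; light spring, 1 to 3.4 N. A dark ring on the spindle comes level with the arm's top at 6 mm
- foot_tip (a point): centre of the underside of the foot, an 18 mm steel disc under a 10 mm spindle, straight above the nest; with the foot fully out it is 66 mm below the arm's top, and 60 mm above the plate when joint head is 0
- blank: large medal blank: plain silvery metal disc of 80 mm diameter, 15 mm thick, about 0.6 kg, lying flat on the plate on the open side of the V. Origin at the centre of its underside, z up
- small_blank: small blank, a like disc of 40 mm diameter, 10 mm thick, lying on the plate beside the large one; to be left alone. Origin at the centre of its underside
- loupe: black eyepiece loupe, 34 mm diameter, 36 mm high, standing on the table beyond the plate; to be left alone. Origin at the centre of its underside
- oil: blue bottle with white cap, 48 mm diameter, 110 mm high, standing on the table beside the plate, behind the column; to be left alone. Origin at the centre of its underside
- brush: brush 160 mm long, lying on the table beyond the plate, along its x axis; to be left alone. Origin under its middle
Not all that is in view belongs to the job. Leave any black or yellow look-alike of the blank alone.

How it is judged:
On the way:
1. the large blank is home in the V stop while the gauge foot is still clear of it (horizontal distance between blank and nest below 0.003 m and angle between blank's own z axis and vertical below 0.05 rad and value of joint head below 0.04 m and value of joint foot below 0.0015 m), for 0.2 s.
At the end, for the whole second after the job is handed in: The large blank lies flat on the plate, at rest, its centre within 3 mm of the nest; the head stays still where it was left and the foot on the blank is pushed up by 3 to 9 mm (horizontal distance between blank and nest below 0.003 m and angle between blank's own z axis and vertical below 0.05 rad and value of joint foot between 0.003 and 0.009 m and linear speed of blank below 0.01 m/s and height (world z) of blank below 0.015 m and velocity of joint head between -0.002 and 0.002 m/s); the robot touches nothing.
It fails at once if the foot is driven to the end of its spring travel (over 11.5 mm) (value of joint foot above 0.0115 m).
It fails at once if the small blank is moved by more than 15 mm (distance of small_blank from where it was at the start of the episode above 0.015 m).
It fails at once if the loupe is moved by more than 15 mm (distance of loupe from where it was at the start of the episode above 0.015 m).
It fails at once if the oil bottle is moved by more than 15 mm (distance of oil from where it was at the start of the episode above 0.015 m).
It fails at once if the brush is moved by more than 15 mm (distance of brush from where it was at the start of the episode above 0.015 m).
It also fails if it takes over 58 s, if anything falls off the work surface, if the arm or the gripper's body presses on something with over 40 N, if the wrist force passes 120 N, or if a joint passes its speed limit or range.

## Robot

A 7-joint arm with a two-finger parallel gripper is mounted at the origin on the work surface. World frame = base frame: x ahead of the robot, y to its left, z up, the work surface at z = 0. Lengths are in m, angles in rad, forces in N, time in s.
With the tool pointing down it reaches from about 0.35 to 0.775 m from the base axis. Payload 3.1 kg.
Tool frame: the origin (TCP) lies at the very end of the fingers, on their centre line; the grasp point (between the pads) lies env.grasp_offset behind it (env.grasp_offset is the distance from the TCP to the grasp point, in m); z points along the fingers, y is the line along which they close (so a half turn about z gives the same grasp; the last joint's range is limited). The gripper opens to 85 mm and grips with 20 to 120 N. Pads are 22 mm wide; open, the fingers measure 114 mm over their backs; the gripper's body (76 mm by 85 mm) begins 54 mm behind the grasp point. The pads swing forward as they close: fully open they stand 13 mm farther back than shut.
Start: joints at [-1.218, 0.311, 0.014, 1.512, -0.004, 1.319, -0.027], TCP at [0.212, 0.508, 0.231] pointing down, gripper open.
Joint ranges: [-2.7, 2.7], [-0.3, 1.91], [-1.27, 1.3], [0.12, 2.57], [-1.44, 4.58], [0.2, 2.03], [-3.05, 3.05]. Speed limits (rad/s): [2.79, 2.79, 3.14, 3.14, 3.14, 3.14, 3.14].

## Interface

Orientations are given as a unit quaternion [w, x, y, z].
In Python, from plant import env, grab_frame, finder gives the robot as it stands.
- The arm moves only by the shell command python3 -m pendant 'ROWS' [FORCE]. ROWS is JSON, one flat list of numbers, 5 for each row, row after row: the shift along the world's x, y, z in m, then the turn about the world's z in degrees, then the opening, from -1 (shut) to 1 (fully open). In form: [dx, dy, dz, turn, fingers, dx, dy, dz, turn, fingers, ...]. A call has 1 to 12 rows; each row shifts and turns the commanded pose from where the row before left it; what a row does not reach is not made up. A row lasts 1/10 s, in which the tool goes at most 50 mm and 8.59 degrees, less where a joint would pass 70% of its speed; a pose out of reach is approached as far as the arm can. A call with a gripper value outside its range is refused whole. The fingers move at their own pace and stop on an object; FORCE is the grip in N (left out, the last holds). Time passes only in rows, so rows that do not move let the fingers close. It gives the time, the measured TCP pose, the force, the opening and the grip force at its end, in the units of the state.
- env.state(): the state, without advancing time (a new reading comes with each control period).
- grab_frame(name): name is "scene" or "top" or "wrist"; returns a dict with "frame" (384x512x3 uint8, red, green, blue), "z_map" (384x512 float32, m along the optical axis (not along the pixel's ray), 0 where there is no reading), "camera_matrix" (3x3 intrinsics, pixels), "dist_coeffs" ([k1, k2, p1, p2, k3] as OpenCV has them; the pictures are not rectified), "extrinsics" (4x4, takes a point from camera to world coordinates). Camera axes: x right, y down, z forward; pixel columns grow to the right and rows downward; lengths in m; the calibration is good to about 2 mm. A picture is of the moment at which its call begins.
- env.job_done(): hands the job in; it is judged then, once.
Trained networks look in a picture, given as the dict that the camera call returned (one of the last four; its "shot" number tells which), for a name from the list of things; names that differ only in an ending like _2 or _b are one class to them, and where a whole thing is asked for, a point or a joint stands for the part that bears it (a point fixed in the world has none). Each returns a list of dicts, best first, with "conf" (0 to 1); they miss things now and then, are a little off and sometimes report something else, mostly with a low value. They report only what shows in the picture. A call takes as long as a camera call. They do not tell look-alikes from the thing itself.
- finder.silhouettes(picture, query): "mask" (384x512 bool, what is visible of it) and "extent" ([left, top, right, bottom] in pixels, round what is visible of it).
The state is a dict: "time_s": time; "joint_positions": joint angles; "qd": joint speeds; "joint_torque": joint torques, N m; "tcp_pos": TCP position; "ee_rot": TCP orientation; "wrist_force": force on the tool from outside, world axes, zero at the start; "torque": the same for the moment, N m; "finger_gap": opening from 0.0 (shut) to 1.0 (fully open); "grip_force": force on a finger pad.
Only numpy, scipy, OpenCV 4.12 (cv2) and the standard library are available. Lean on these libraries where they do the work, as an engineer would, in place of code of your own. Each camera call takes 0.05 s, during which the arm holds its last target. There are 200 camera calls.

## Working session

There is one attempt and no reset: what is moved stays moved. The work goes in short steps, Python scripts to look and compute and a shell command to move; the robot and the scene stay as the last step left them, time stands still between calls to the robot, and variables do not carry over. Pictures are saved under pics/ and viewed, at most 10 in all, crops included, and the job is handed in when it is done.

```bash
mkdir -p pics; cat > h.py <<'E'
import numpy as np, cv2
from plant import env, grab_frame, finder
def save(p,n): cv2.imwrite('pics/'+n,cv2.cvtColor(p['frame'],cv2.COLOR_RGB2BGR))
def world(p,uv,z=None):
    K=np.array(p['camera_matrix']);D=np.array(p['dist_coeffs']);E=np.array(p['extrinsics'])
    uv=np.atleast_2d(np.array(uv,float))
    n=cv2.undistortPoints(uv[:,None],K,D)[:,0]
    r=np.c_[n,np.ones(len(n))]
    if z is None: s=p['z_map'][uv[:,1].astype(int),uv[:,0].astype(int)]
    else:
        rw=r@E[:3,:3].T; s=(z-E[2,3])/rw[:,2]
    return (r*np.asarray(s)[:,None])@E[:3,:3].T+E[:3,3]
def maskpts(p,m):
    v,u=np.nonzero(m&(p['z_map']>0)); return world(p,np.c_[u,v])
E
python3 - <<'E'
from h import *
s=env.state();print(s['tcp_pos'],s['ee_rot'],env.grasp_offset,s['wrist_force'])
for c in('scene','top'):
    p=grab_frame(c);save(p,c+'0.png')
    print(c,p['extrinsics'][:3,3].round(3))
    for q in('stand','blank','small_blank','loupe','oil','brush','head','foot'):
        for d in finder.silhouettes(p,q)[:3]:
            w=maskpts(p,d['mask'])
            if len(w): print(q,round(d['conf'],2),np.round(d['extent']),np.median(w,0).round(3),np.percentile(w,2,0).round(3),np.percentile(w,98,0).round(3))
E
```

```text
[0.2112478  0.50703206 0.23020674] [-1.83714271e-04  1.96067508e-01  9.80589691e-01 -1.16504064e-03] 0.0187 [-0.464019   -0.43758632 -0.55933449]
scene [ 1.233 -0.321  0.687]
stand 0.88 [138. 154. 332. 279.] [ 0.566 -0.068  0.011] [ 0.402 -0.212  0.006] [0.678 0.176 0.13 ]
blank 0.94 [342. 165. 369. 183.] [0.567 0.303 0.014] [0.528 0.268 0.003] [0.6   0.342 0.017]
blank 0.91 [258. 190. 294. 210.] [0.575 0.063 0.026] [0.534 0.03  0.013] [0.606 0.101 0.029]
blank 0.82 [319. 262. 354. 297.] [0.828 0.066 0.014] [0.788 0.032 0.002] [0.862 0.105 0.016]
small_blank 0.63 [242. 170. 257. 185.] [0.464 0.049 0.021] [0.442 0.033 0.012] [0.479 0.068 0.023]
loupe 0.78 [269. 236. 284. 255.] [ 0.712 -0.006  0.022] [ 0.694 -0.017  0.002] [0.719 0.01  0.036]
oil 0.74 [108. 207. 138. 255.] [ 0.564 -0.29   0.061] [ 0.544 -0.312  0.005] [ 0.573 -0.268  0.11 ]
brush 0.81 [187. 266. 272. 299.] [ 0.742 -0.117  0.017] [ 0.723 -0.207  0.004] [ 0.763 -0.056  0.021]
head 0.76 [160. 160. 225. 218.] [ 0.558 -0.136  0.12 ] [ 0.442 -0.191  0.009] [ 0.588 -0.05   0.139]
head 0.26 [109. 208. 139. 256.] [ 0.564 -0.29 
[... 1038 characters left out ...]
572 -0.265  0.112]
oil 0.19 [158. 176. 341. 312.] [ 0.527 -0.026  0.012] [ 0.393 -0.208  0.009] [0.667 0.178 0.131]
brush 0.6 [265. 146. 331. 166.] [ 0.737 -0.111  0.019] [ 0.72  -0.202  0.008] [ 0.761 -0.052  0.023]
brush 0.6 [156. 177. 342. 312.] [ 0.526 -0.027  0.012] [ 0.395 -0.206  0.009] [0.667 0.177 0.131]
head 0.67 [269. 241. 275. 250.] [ 0.539 -0.064  0.148] [ 0.533 -0.069  0.145] [ 0.545 -0.058  0.151]
head 0.62 [196. 210. 230. 245.] [0.567 0.069 0.027] [0.531 0.034 0.023] [0.602 0.105 0.03 ]
head 0.59 [265. 220. 334. 250.] [ 0.55  -0.134  0.13 ] [ 0.528 -0.188  0.013] [ 0.585 -0.057  0.148]
foot 0.21 [193. 212. 231. 245.] [0.567 0.071 0.027] [0.531 0.034 0.012] [0.604 0.106 0.03 ]
```

```bash
python3 - <<'E'
from h import *
p=grab_frame('top')
f=cv2.cvtColor(p['frame'],cv2.COLOR_RGB2BGR)
cv2.imwrite('pics/a.png',cv2.resize(f[110:330,80:400],None,fx=2.5,fy=2.5,interpolation=cv2.INTER_CUBIC))
# plate rectangle from height
z=p['z_map'];v,u=np.mgrid[:384,:512]
W=world(p,np.c_[u.ravel(),v.ravel()])
H=W[:,2].reshape(384,512)
m=finder.silhouettes(p,'stand')[0]['mask'];w=maskpts(p,m)
pl=w[abs(w[:,2]-.012)<.006]
r=cv2.minAreaRect((pl[:,:2]*1000).astype(np.float32));print('plate',r,cv2.boxPoints(r))
for d in finder.silhouettes(p,'blank')[:3]:
    w=maskpts(p,d['mask']);t=np.percentile(w[:,2],60);k=w[abs(w[:,2]-t)<.003]
    print(t,cv2.minEnclosingCircle((k[:,:2]*1000).astype(np.float32)),p['frame'][d['mask']].mean(0))
d=finder.silhouettes(p,'small_blank')[0];w=maskpts(p,d['mask']);k=w[w[:,2]>.018];print(cv2.minEnclosingCircle((k[:,:2]*1000).astype(np.float32)))
# tall stuff near column
k=W[(W[:,2]>.1)&(W[:,2]<.2)&(W[:,1]<0)&(W[:,1]>-.25)]
for lo in np.arange(.1,.2,.005):
    q=k[(k[:,2]>=lo)&(k[:,2]<lo+.005)]
    if len(q)>8: print(round(lo,3),len(q),q[:,:2].mean(0).round(3),q.min(0).round(3),q.max(0).round(3))
E
```

```text
plate ((531.69775390625, -15.145889282226562), (259.0795593261719, 399.6211853027344), 10.000935554504395) [[ 369.4264   159.13214]
 [ 438.8263  -234.41678]
 [ 693.9691  -189.42392]
 [ 624.5692   204.125  ]]
0.015317925198274528 ((563.0179443359375, 307.6971740722656), 39.980289459228516) [53.6461039  51.87770563 55.01515152]
0.01572096940462022 ((767.554443359375, 175.78961181640625), 40.272579193115234) [236.2340195  227.52979415 115.37053088]
0.015771728692027386 ((823.9408569335938, 71.60820007324219), 39.9932861328125) [59.31995662 56.69956616 58.40455531]
((460.2317810058594, 53.193355560302734), 19.43609619140625)
0.105 18 [ 0.578 -0.146] [ 0.538 -0.174  0.105] [ 0.59  -0.054  0.11 ]
0.11 36 [ 0.578 -0.149] [ 0.534 -0.175  0.11 ] [ 0.59  -0.062  0.115]
0.115 14 [ 0.558 -0.119] [ 0.533 -0.162  0.115] [ 0.58  -0.053  0.119]
0.12 13 [ 0.569 -0.132] [ 0.553 -0.176  0.12 ] [ 0.582 -0.065  0.125]
0.125 481 [ 0.551 -0.129] [ 0.527 -0.191  0.125] [ 0.583 -0.053  0.13 ]
0.13 444 [ 0.551 -0.127] [ 0.527 -0.19   0.13 ] [ 0.581 -0.053  0.134]
0.145 51 [ 0.541 -0.073] [ 0.533 -0.163  0.145] [ 0.567 -0.056  0.15 ]
0.15 43 [ 0.558 -0.165] [ 0.548 -0.177  0.15 ] [ 0.567 -0.156  0.155]
0.155 57 [ 0.558 -0.167] [ 0.548 -0.177  0.155] [ 0.567 -0.157  0.159]
```

View pics/a.png

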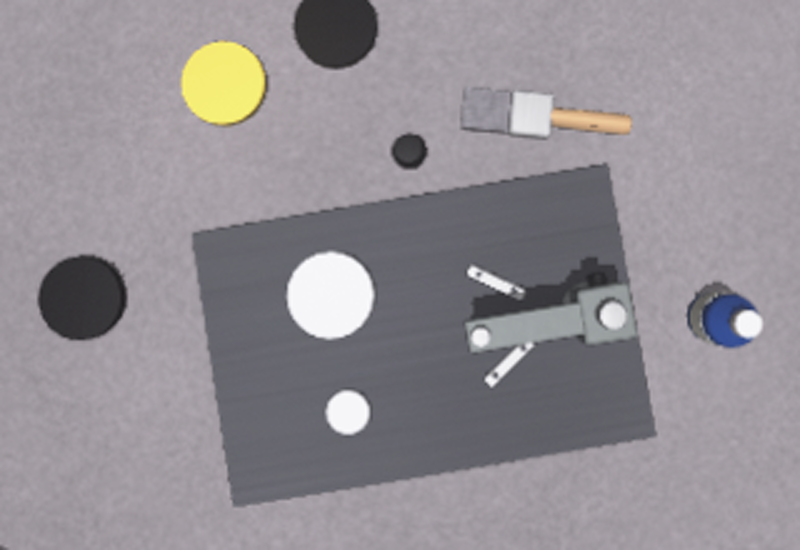

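View pics/scene0.png

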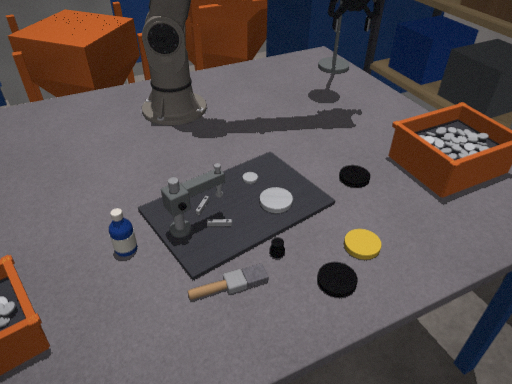

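The silvery disc on the plate (top image about px 212,228; 80 mm, top at z 27 mm) is the blank. The black discs (about px 113,231 and 215,122) and the yellow one (170,144) lie on the table and are look-alikes. The 40 mm disc at (219,275) is the small blank. Next I confirm this in a crop and work out the geometry.

```bash
python3 - <<'E'
from h import *
p=grab_frame('top')
f=cv2.cvtColor(p['frame'],cv2.COLOR_RGB2BGR)
cv2.imwrite('pics/b.png',cv2.resize(f[195:295,185:315],None,fx=5,fy=5,interpolation=cv2.INTER_CUBIC))
for d in finder.silhouettes(p,'blank'):
    w=maskpts(p,d['mask']);
    if abs(np.median(w[:,2])-.027)<.004:
        k=w[w[:,2]>.022];c=(k[:,:2].min(0)+k[:,:2].max(0))/2*1000
        print(d['conf'],k[:,:2].mean(0),c,cv2.minEnclosingCircle((k[:,:2]*1000).astype(np.float32)))
E
```

```text
0.92 [0.56743699 0.06994628] [567.25282566  70.03156144] ((567.2246704101562, 70.34434509277344), 39.95882034301758)
```

View pics/b.png

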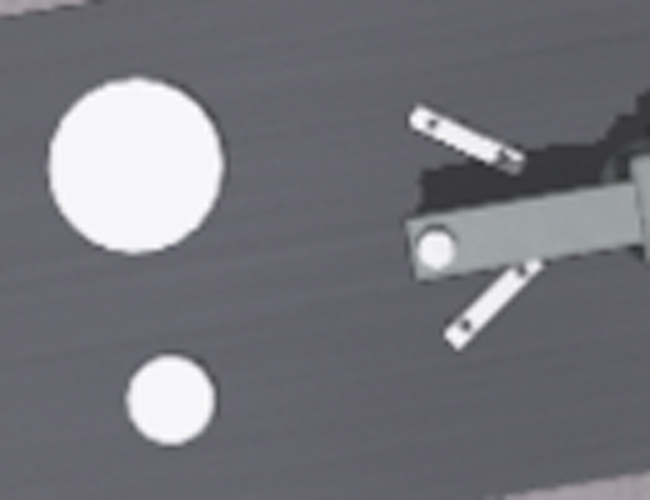

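```bash
python3 -m pendant '[0.03,-0.031,0,8.5,-0.06, 0.03,-0.031,0,8.5,-0.06, 0.03,-0.031,0,8.5,-0.06, 0.03,-0.031,0,8.5,-0.06, 0.03,-0.031,0,8.5,-0.06, 0.03,-0.031,0,8.5,-0.06, 0.03,-0.031,0,8.5,-0.06, 0.03,-0.031,0,8.5,-0.06, 0.03,-0.031,0,8.5,-0.06, 0.03,-0.031,0,8.5,-0.06, 0.03,-0.031,0,8.5,-0.06, 0.03,-0.031,0,8.5,-0.06]'
```

```text
time_s: 2.4
tcp_pos: [0.5582, 0.1507, 0.2315]
ee_rot: [0.0, -0.612, 0.791, 0.0]
wrist_force: [0.2, 0.5, -0.4]
finger_gap: 0.467
grip_force: 0.0
```

The crop shows the silvery blank at (136,165), the small blank at (170,400) and the V round the spindle at (435,248), so the identification holds. Blank (567,70), nest (540.4,-64.4), push direction (-0.196,-0.981).

```bash
python3 -m pendant '[0,0,0,3.3,-0.06, 0,0,0,0,-0.06, 0,0,0,0,-0.06]'
```

```text
time_s: 2.7
tcp_pos: [0.5567, 0.153, 0.2312]
ee_rot: [0.0, -0.632, 0.775, 0.001]
wrist_force: [0.3, 0.4, -0.9]
finger_gap: 0.469
grip_force: 0.0
```

```bash
python3 -m pendant '[0.0235,-0.022,-0.04,0,-0.06, 0,0,-0.045,0,-0.06, 0,0,-0.045,0,-0.06, 0,0,-0.04,0,-0.06, 0,0,-0.02,0,-0.06, 0,0,-0.01,0,-0.06,0,0,0,0,-0.06, 0,0,0,0,-0.06]'; python3 - <<'E'
from h import *
p=grab_frame('wrist');save(p,'w0.png')
E
```

```text
time_s: 3.5
tcp_pos: [0.5811, 0.1315, 0.0339]
ee_rot: [0.001, -0.633, 0.774, -0.0]
wrist_force: [0.2, 0.2, 0.5]
finger_gap: 0.469
grip_force: 0.0
```

View pics/w0.png

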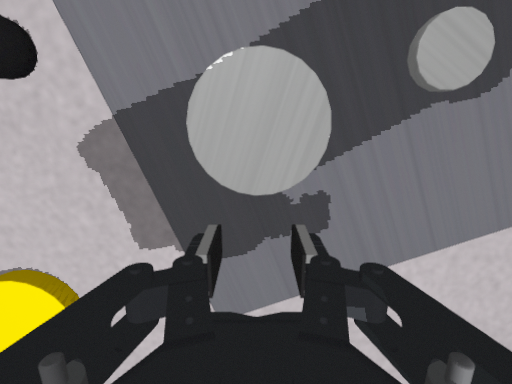

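Wrist view: the blank is centred ahead at (259,120), between the fingers at (210,250) and (300,250). Lower, then push.

```bash
python3 -m pendant '[0,0,-0.01,0,-0.06, 0,0,-0.008,0,-0.06, 0,0,0,0,-0.06]'; python3 -m pendant '[-0.0024,-0.012,0,0,-0.06,-0.0024,-0.012,0,0,-0.06,-0.0024,-0.012,0,0,-0.06,-0.0024,-0.012,0,0,-0.06,-0.0024,-0.012,0,0,-0.06,-0.0024,-0.012,0,0,-0.06,-0.0022,-0.011,0,0,-0.06,-0.0022,-0.011,0,0,-0.06,-0.002,-0.010,0,0,-0.06,-0.0016,-0.008,0,0,-0.06,-0.0012,-0.006,0,0,-0.06,0,0,0,0,-0.06]'; python3 - <<'E'
from h import *
p=grab_frame('wrist');print(p['extrinsics'][:3,3],env.state()['tcp_pos'])
q=grab_frame('scene')
for n,p in(('w',p),('s',q),('t',grab_frame('top'))):
  for d in finder.silhouettes(p,'blank'):
    w=maskpts(p,d['mask'])
    if len(w) and abs(np.median(w[:,2])-.026)<.006:
        k=w[w[:,2]>.022];print(n,d['conf'],len(k),cv2.minEnclosingCircle((k[:,:2]*1000).astype(np.float32)))
E
```

```text
time_s: 3.85
tcp_pos: [0.5788, 0.13, 0.013]
ee_rot: [-0.001, -0.632, 0.775, 0.001]
wrist_force: [-0.5, -0.1, 0.5]
finger_gap: 0.476
grip_force: 0.0
time_s: 5.05
tcp_pos: [0.5562, 0.0105, 0.0144]
ee_rot: [-0.001, -0.632, 0.775, -0.0]
wrist_force: [-0.5, -0.0, 0.2]
finger_gap: 0.472
grip_force: 0.0
[ 0.54299408 -0.05735599  0.15684212] [0.55643819 0.01100479 0.01448311]
w 0.91 11465 ((547.5394287109375, -34.786922454833984), 39.85562515258789)
s 0.73 611 ((547.6487426757812, -35.269081115722656), 40.834617614746094)
t 0.76 416 ((548.0386352539062, -36.61810302734375), 39.67360305786133)
```

Blank is now at (547.6,-35), 30 mm short of home. I back off, open and turn, so the outer face of one finger makes the last push and the gripper body stays clear of the gauge arm.

```bash
python3 -m pendant '[0.004,0.02,0,0,-0.06,0.006,0.02,0,0,-0.06,0.007,0.02,0.02,0,-0.06,0,0,0.03,-8.5,1,0,0,0,-8.5,1,0,0,0,-8.5,1,0,0,0,-8.5,1,0,0,0,-8.5,1,0,0,0,-8.5,1,0,0,0,-8.5,1,0,0,0,-8.5,1,0,0,0,-8.5,1]';python3 -m pendant '[0,0,0,-8.5,1,0,0,0,-5,1,0,0,-0.03,0,1,0,0,-0.02,0,1,0,0,0,0,1,0,0,0,0,1]'; python3 - <<'E'
from h import *
p=grab_frame('wrist');save(p,'w1.png')
# side view depth of fingers
q=grab_frame('scene');save(q,'s1.png');f=cv2.imread('pics/s1.png')
cv2.imwrite('pics/s1c.png',cv2.resize(f[110:260,140:340],None,fx=4,fy=4,interpolation=cv2.INTER_CUBIC))
E
```

```text
time_s: 6.55
tcp_pos: [0.5735, 0.0726, 0.0644]
ee_rot: [0.0, -0.014, 1.0, -0.0]
wrist_force: [-0.5, -0.6, -0.4]
finger_gap: 1.003
grip_force: 0.0
time_s: 7.15
tcp_pos: [0.5735, 0.0725, 0.0145]
ee_rot: [-0.0, 0.1, 0.995, -0.0]
wrist_force: [0.8, -0.3, 0.7]
finger_gap: 1.0
grip_force: 0.0
```

View pics/s1c.png

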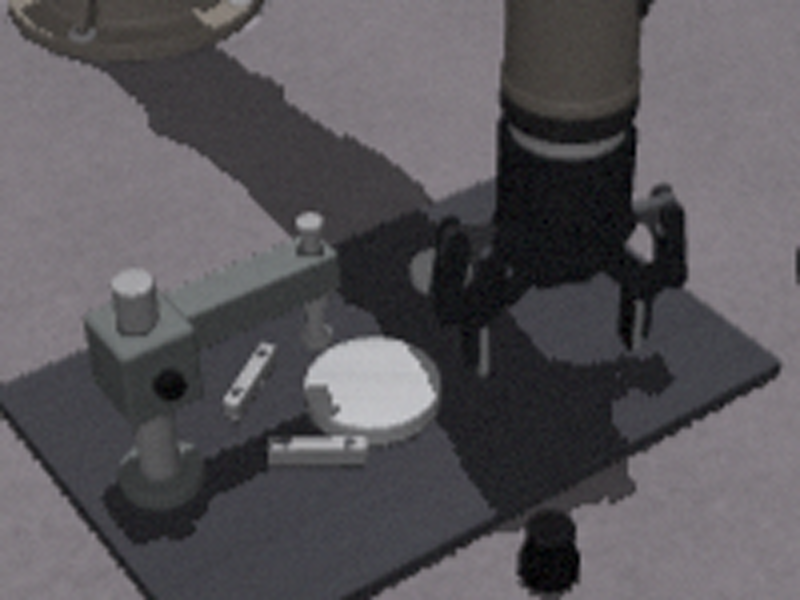

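Scene crop: the left finger (485,350) stands just behind the blank (370,385), and the fingertips are clear of the plate. I lower with force checks.

```bash
python3 -m pendant '[0,0,-0.005,0,1,0,0,0,0,1]'; python3 -m pendant '[0,0,-0.003,0,1,0,0,0,0,1]'; python3 - <<'E'
from h import *
q=grab_frame('scene');z=q['z_map'];v,u=np.mgrid[150:225,240:320]
W=world(q,np.c_[u.ravel(),v.ravel()]);W=W[(W[:,2]>.014)&(W[:,2]<.2)&(abs(W[:,0]-.573)<.04)]
for lo in np.arange(.01,.12,.01):
    k=W[(W[:,2]>=lo)&(W[:,2]<lo+.01)]
    k=k[k[:,1]>.0]
    if len(k):print(round(lo,2),len(k),k[:,1].min().round(3),k[:,1].max().round(3))
E
```

```text
time_s: 7.45
tcp_pos: [0.5737, 0.0724, 0.0096]
ee_rot: [0.0, 0.101, 0.995, 0.0]
wrist_force: [0.1, -0.5, -0.3]
finger_gap: 0.997
grip_force: 0.0
time_s: 7.65
tcp_pos: [0.5732, 0.0723, 0.0061]
ee_rot: [-0.0, 0.101, 0.995, -0.0]
wrist_force: [-0.8, 0.3, 0.2]
finger_gap: 0.999
grip_force: 0.0
0.01 17 0.002 0.183
0.02 45 0.001 0.123
0.03 50 0.015 0.126
0.04 52 0.014 0.123
0.05 42 0.015 0.126
0.06 95 0.0 0.141
0.07 156 0.0 0.141
0.08 199 0.001 0.139
0.09 137 0.0 0.138
0.1 202 0.001 0.138
0.11 244 0.002 0.136
```

```bash
python3 -m pendant '[-0.004,0.001,0,0,1,-0.0013,-0.006,0,0,1,-0.0013,-0.006,0,0,1,-0.0012,-0.0045,0,0,1,-0.0012,-0.0045,0,0,1,-0.0012,-0.0045,0,0,1,-0.0012,-0.0045,0,0,1,-0.0012,-0.0045,0,0,1,-0.001,-0.004,0,0,1,0,0,0,0,1]'; cat > b.py <<'E'
from h import *
N=np.array([540.4,-64.4])
for n in('wrist','scene','top'):
  p=grab_frame(n)
  for d in finder.silhouettes(p,'blank')[:4]:
    w=maskpts(p,d['mask'])
    if len(w) and abs(np.median(w[:,2])-.026)<.006:
        k=w[(w[:,2]>.022)&(w[:,2]<.033)];c,r=cv2.minEnclosingCircle((k[:,:2]*1000).astype(np.float32));e=np.array(c)-N
        print(n,d['conf'],len(k),np.round(c,1),round(r,1),'stand xy',np.round([e@[.985,.1737],e@[-.1737,.985]],1))
print(env.state()['wrist_force'])
E
python3 b.py
```

```text
time_s: 8.7
tcp_pos: [0.5596, 0.0335, 0.0064]
ee_rot: [-0.0, 0.101, 0.995, -0.0]
wrist_force: [0.6, 2.2, 0.5]
finger_gap: 1.003
grip_force: 0.5
wrist 0.95 12940 [540.4 -59.5] 40.4 stand xy [0.8 4.8]
scene 0.75 641 [542.4 -59.1] 41.1 stand xy [2.9 4.8]
top 0.7 551 [541.2 -58.4] 39.3 stand xy [1.8 5.8]
[-0.29425454 -0.29251057 -0.17970711]
```

Almost home, 5 mm to go. I seat it gently along the stand's -y and watch the force.

```bash
python3 -m pendant '[0,-0.002,0,0,1,0.0002,-0.0015,0,0,1,0,0,0,0,1]'; python3 -m pendant '[0.0002,-0.001,0,0,1,0.0002,-0.001,0,0,1,0,0,0,0,1]'; python3 b.py
```

```text
time_s: 9.3
tcp_pos: [0.5601, 0.0321, 0.0063]
ee_rot: [-0.0, 0.1, 0.995, 0.001]
wrist_force: [0.7, 1.8, -1.1]
finger_gap: 1.004
grip_force: 1.1
time_s: 9.6
tcp_pos: [0.56, 0.0316, 0.0063]
ee_rot: [-0.001, 0.1, 0.995, 0.001]
wrist_force: [-1.0, 5.3, 0.3]
finger_gap: 1.002
grip_force: 2.5
wrist 0.7 13169 [539.7 -61.1] 40.5 stand xy [-0.2  3.4]
scene 0.61 634 [541.8 -62.1] 40.7 stand xy [1.8 2. ]
top 0.73 577 [543.4 -60.6] 41.6 stand xy [3.6 3.3]
[-0.1928499   5.46058085  0.62464805]
```

```bash
python3 -m pendant '[0,-0.003,0,0,1,0,-0.002,0,0,1,0,-0.001,0,0,1,0,0,0,0,1]'; python3 -m pendant '[0,-0.003,0,0,1,0,-0.003,0,0,1,0,0,0,0,1]'; python3 b.py
```

```text
time_s: 10.3
tcp_pos: [0.5593, 0.0281, 0.0063]
ee_rot: [-0.002, 0.099, 0.995, 0.003]
wrist_force: [-2.4, 8.1, 2.6]
finger_gap: 0.999
grip_force: 4.2
time_s: 10.6
tcp_pos: [0.5593, 0.0272, 0.0066]
ee_rot: [-0.002, 0.098, 0.995, 0.006]
wrist_force: [-2.1, 14.8, 4.5]
finger_gap: 1.0
grip_force: 7.5
wrist 0.64 13580 [540.1 -62.6] 42.6 stand xy [0.1 1.8]
scene 0.74 631 [539.6 -65.8] 40.4 stand xy [-1.  -1.3]
top 0.62 532 [539.4 -63.5] 39.8 stand xy [-0.8  1. ]
[-2.55732604 14.8907707   3.50646051]
```

```bash
python3 -m pendant '[0,-0.002,0,0,1,0,0,0,0,1,0.004,0.02,0,0,1,0.006,0.03,0,0,1,0,0.04,0.03,0,1,0,0,0.04,0,1,0,0,0,0,1]'; python3 b.py; python3 - <<'E'
from h import *
p=grab_frame('scene');save(p,'s2.png');f=cv2.imread('pics/s2.png')
cv2.imwrite('pics/s2c.png',cv2.resize(f[145:245,160:290],None,fx=5,fy=5,interpolation=cv2.INTER_CUBIC))
# edges of blank top ellipse with robust circle fit using brightness mask top camera
for n in('scene','top'):
  p=grab_frame(n);d=[d for d in finder.silhouettes(p,'blank') if abs(np.median(maskpts(p,d['mask'])[:,2])-.026)<.006][0]
  m=d['mask'];c=max(cv2.findContours(m.astype('uint8'),0,1)[0],key=len)[:,0]
  w=world(p,c,z=.027)[:,:2]*1000
  from scipy.optimize import least_squares
  s=least_squares(lambda t:np.hypot(*(w-t).T)-40,w.mean(0),loss='soft_l1');e=s.x-[540.4,-64.4]
  print(n,s.x,np.round([e@[.985,.1737],e@[-.1737,.985]],1))
E
```

```text
time_s: 11.6
tcp_pos: [0.5755, 0.106, 0.082]
ee_rot: [0.006, 0.099, 0.995, 0.001]
wrist_force: [0.7, -1.5, 0.8]
finger_gap: 0.996
grip_force: 0.0
scene 0.74 621 [539.1 -64.7] 41.0 stand xy [-1.3 -0.1]
top 0.89 642 [539.1 -62.8] 39.7 stand xy [-1.   1.8]
[0.1055582  0.0196733  0.29722842]
scene [542.86187561 -66.46287176] [ 2.1 -2.5]
top [539.83238841 -64.28206566] [-0.5  0.2]
```

View pics/s2c.png

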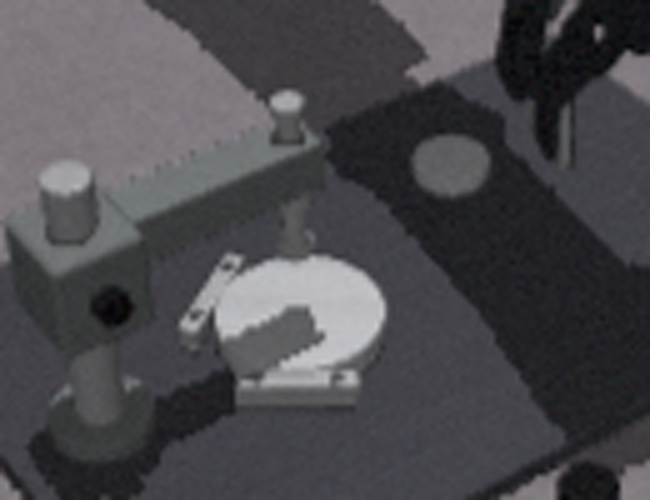

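The blank looks seated between both bars, touching them at crop (225,300) and (300,375). One more seating push square along the stand's -y makes sure it bears on both.

```bash
python3 -m pendant '[-0.018,-0.019,0,7.2,1,-0.018,-0.019,0,7.2,1,-0.0175,-0.019,0,7.1,1,0,0,-0.025,0,1,0,0,-0.025,0,1,0,0,-0.015,0,1,0,0,-0.008,0,1,0,0,0,0,1,0,0,0,0,1]'
```

```text
time_s: 13.05
tcp_pos: [0.5176, 0.0483, 0.0039]
ee_rot: [0.001, -0.087, 0.996, -0.0]
wrist_force: [-0.0, -0.6, -0.2]
finger_gap: 1.003
grip_force: 0.0
```

```bash
python3 -m pendant '[0.003,0,0.002,0,1,0.001,-0.006,0,0,1,0.001,-0.006,0,0,1,0.0007,-0.004,0,0,1,0.0004,-0.002,0,0,1,0,0,0,0,1]'; python3 -m pendant '[0.0005,-0.003,0,0,1,0.0005,-0.003,0,0,1,0,0,0,0,1]'; python3 -m pendant '[0.0005,-0.003,0,0,1,0.0003,-0.002,0,0,1,0,0,0,0,1]'
```

```text
time_s: 13.65
tcp_pos: [0.5231, 0.0297, 0.0054]
ee_rot: [0.0, -0.086, 0.996, -0.0]
wrist_force: [0.5, 0.4, -0.5]
finger_gap: 1.002
grip_force: 0.0
time_s: 13.95
tcp_pos: [0.5232, 0.0287, 0.0053]
ee_rot: [-0.001, -0.088, 0.996, 0.003]
wrist_force: [-1.4, 6.8, 2.5]
finger_gap: 1.003
grip_force: 3.4
time_s: 14.25
tcp_pos: [0.5231, 0.0284, 0.0055]
ee_rot: [-0.002, -0.09, 0.996, 0.006]
wrist_force: [-4.1, 12.7, 5.8]
finger_gap: 1.003
grip_force: 7.3
```

Solid stop. Retreat, lift, close the fingers and re-measure.

```bash
python3 -m pendant '[-0.003,0.02,0,0,1,-0.005,0.03,0,0,1,0,0.02,0.03,0,-1,0,0,0.045,0,-1,0,0,0.045,0,-1,0,0,0.045,0,-1,0,0,0.045,0,-1,0,0,0,0,-1,0,0,0,0,-1]'; python3 b.py; python3 - <<'E'
from h import *
p=grab_frame('top')
z=[];v,u=np.mgrid[:384,:512];W=world(p,np.c_[u.ravel(),v.ravel()])
e=(W[:,:2]-[.5404,-.0644]);x=e@[.985,.1737];y=e@[-.1737,.985]
k=W[(abs(x)<.009)&(y>-.075)&(y<-.015)&(W[:,2]>.09)];print('armtop z',len(k),np.median(k[:,2]))
E
```

```text
time_s: 15.15
tcp_pos: [0.5176, 0.0893, 0.2165]
ee_rot: [0.001, -0.087, 0.996, 0.0]
wrist_force: [-0.7, 0.2, -0.8]
finger_gap: -0.001
grip_force: 0.0
wrist 0.87 2782 [540.3 -64.2] 40.6 stand xy [-0.   0.2]
scene 0.71 630 [539.5 -64.1] 41.0 stand xy [-0.8  0.5]
top 0.93 642 [539.6 -63.6] 39.8 stand xy [-0.6  0.9]
[ 0.26031077 -0.72010617 -0.18197109]
armtop z 265 0.13024719797626594
```

Home within 1 mm; arm top at 0.130 (head about 8 mm). Go above the press point (548,-106).

```bash
python3 -m pendant '[0.006,-0.039,0,0,-1,0.006,-0.039,0,0,-1,0.006,-0.039,0,0,-1,0.006,-0.039,0,0,-1,0.006,-0.039,0,0,-1,0,0,-0.03,0,-1,0,0,-0.03,0,-1,0,0,-0.01,0,-1,0,0,0,0,-1]'
```

```text
time_s: 16.4
tcp_pos: [0.5454, -0.105, 0.1434]
ee_rot: [-0.002, -0.087, 0.996, 0.001]
wrist_force: [0.1, -0.2, 0.7]
finger_gap: 0.002
grip_force: 0.0
```

```bash
python3 -m pendant '[0.002,0,-0.006,0,-1,0,0,-0.004,0,-1,0,0,0,0,-1]'; python3 -m pendant '[0,0,-0.004,0,-1,0,0,-0.003,0,-1,0,0,0,0,-1]'
```

```text
time_s: 16.7
tcp_pos: [0.5493, -0.1055, 0.1357]
ee_rot: [0.0, -0.087, 0.996, -0.0]
wrist_force: [0.1, 0.3, -0.1]
finger_gap: 0.001
grip_force: 0.0
time_s: 17.0
tcp_pos: [0.5492, -0.1057, 0.1285]
ee_rot: [0.0, -0.087, 0.996, -0.0]
wrist_force: [0.3, -0.5, 0.3]
finger_gap: 0.004
grip_force: 0.1
```

Push down gently in small rows.

```bash
python3 -m pendant '[0,0,-0.004,0,-1,0,0,-0.003,0,-1,0,0,0,0,-1]'; python3 -m pendant '[0,0,-0.004,0,-1,0,0,-0.004,0,-1,0,0,0,0,-1]'
```

```text
time_s: 17.3
tcp_pos: [0.5492, -0.1057, 0.1212]
ee_rot: [0.0, -0.087, 0.996, -0.0]
wrist_force: [-0.9, 1.0, 1.6]
finger_gap: 0.002
grip_force: 1.1
time_s: 17.6
tcp_pos: [0.5491, -0.1057, 0.1128]
ee_rot: [0.0, -0.087, 0.996, -0.0]
wrist_force: [1.3, 0.2, 1.6]
finger_gap: -0.001
grip_force: 0.9
```

```bash
cat > a.py <<'E'
from h import *
for n in('scene','top'):
  p=grab_frame(n)
  v,u=np.mgrid[:384,:512];W=world(p,np.c_[u.ravel(),v.ravel()])
  e=(W[:,:2]-[.5404,-.0644])*1000;x=e@[.985,.1737];y=e@[-.1737,.985]
  a=W[(abs(x)<10)&(y>-22)&(y<-9)&(W[:,2]>.06)]
  k=W[(x>14)&(x<21)&(y>-120)&(y<-90)&(W[:,2]>.06)]
  c=W[(abs(x)<5)&(abs(y)<5)&(W[:,2]>.06)]
  for q,t in((a,'arm'),(k,'block'),(c,'cap')): print(n,t,len(q),np.percentile(q[:,2],[20,50,80,95]).round(4) if len(q) else '')
print(env.state()['tcp_pos'],env.state()['wrist_force'])
E
python3 a.py
```

```text
scene arm 77 [0.1099 0.1128 0.1752 0.2648]
scene block 258 [0.0993 0.4595 0.484  0.4936]
scene cap 62 [0.1115 0.1258 0.1883 0.2063]
top arm 300 [0.5265 0.5293 0.5314 0.533 ]
top block 29 [0.4902 0.4966 0.4994 0.5009]
top cap 170 [0.262  0.533  0.5345 0.5355]
[ 0.54874913 -0.10568779  0.11281041] [-0.19978667  0.74572364  0.50896878]
```

The arm top follows the TCP (0.113). Continue to about 0.094, then slowly.

```bash
python3 -m pendant '[0,0,-0.005,0,-1,0,0,-0.005,0,-1,0,0,-0.005,0,-1,0,0,-0.003,0,-1,0,0,0,0,-1]'; python3 -m pendant '[0,0,-0.002,0,-1,0,0,-0.002,0,-1,0,0,0,0,-1]'
```

```text
time_s: 18.2
tcp_pos: [0.5487, -0.1057, 0.0948]
ee_rot: [-0.0, -0.087, 0.996, 0.0]
wrist_force: [-0.2, 0.1, 1.0]
finger_gap: -0.0
grip_force: 0.2
time_s: 18.5
tcp_pos: [0.5487, -0.1057, 0.0914]
ee_rot: [-0.0, -0.087, 0.996, 0.0]
wrist_force: [-0.5, -0.6, 4.2]
finger_gap: -0.001
grip_force: 1.8
```

```bash
python3 -m pendant '[0,0,-0.002,0,-1,0,0,-0.002,0,-1,0,0,0,0,-1,0,0,0,0,-1]'; python3 a.py | grep 'scene\|\['; python3 - <<'E'
from h import *
p=grab_frame('scene');save(p,'s3.png');f=cv2.imread('pics/s3.png')
cv2.imwrite('pics/s3c.png',cv2.resize(f[155:215,180:260],None,fx=8,fy=8,interpolation=cv2.INTER_CUBIC))
E
```

```text
time_s: 18.9
tcp_pos: [0.5487, -0.1057, 0.0875]
ee_rot: [-0.0, -0.087, 0.996, 0.0]
wrist_force: [-1.2, 0.0, 5.4]
finger_gap: -0.002
grip_force: 2.6
scene arm 72 [0.0855 0.0873 0.1453 0.1808]
scene block 219 [0.0844 0.4423 0.4601 0.468 ]
scene cap 63 [0.0934 0.1095 0.1733 0.1807]
top arm 271 [0.5035 0.506  0.5085 0.5101]
top block 23 [0.4646 0.4683 0.4715 0.4734]
top cap 146 [0.229  0.5101 0.5114 0.5122]
[ 0.54868918 -0.10569112  0.08750504] [-0.63855191  1.08709073  4.92218414]
```

View pics/s3c.png

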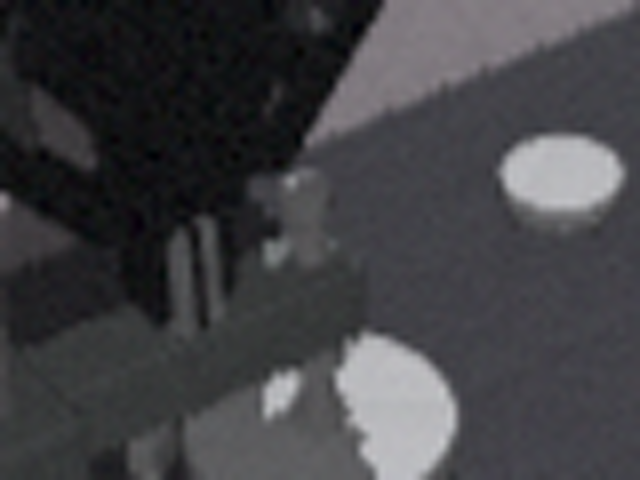

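The crop shows the closed fingers at (195,275) on the arm and the spindle cap at (303,190) raised; the arm top at 0.0875 matches about 5.5 mm of foot travel. Retreat upward and check.

```bash
python3 -m pendant '[0,0,0.005,0,-1,0,0,0.02,0,-1,0,0,0.045,0,-1,0,0,0.045,0,-1,-0.02,0.03,0.02,0,-1,-0.02,0.045,0,0,-1,-0.02,0.045,0,0,-1,-0.02,0.045,0,0,-1,0,0.04,0,0,-1,0,0,0,0,-1,0,0,0,0,-1]'; python3 a.py; python3 b.py; python3 - <<'E'
from h import *
p=grab_frame('scene');save(p,'s4.png');f=cv2.imread('pics/s4.png')
cv2.imwrite('pics/s4c.png',cv2.resize(f[155:235,160:260],None,fx=7,fy=7,interpolation=cv2.INTER_CUBIC))
E
```

```text
time_s: 20.15
tcp_pos: [0.4685, 0.1003, 0.222]
ee_rot: [-0.0, -0.088, 0.996, -0.0]
wrist_force: [-0.2, -1.7, -0.3]
finger_gap: -0.0
grip_force: 0.0
scene arm 40 [0.0845 0.0862 0.0871 0.0878]
scene block 82 [0.0719 0.0833 0.0861 0.0876]
scene cap 40 [0.0915 0.0985 0.1093 0.1114]
top arm 57 [0.0865 0.0878 0.0892 0.0904]
top block 46 [0.0861 0.087  0.0884 0.0902]
top cap 23 [0.111  0.1115 0.1122 0.1129]
[0.46904398 0.09778844 0.22213303] [-0.20175079 -0.23837649 -0.17246234]
wrist 0.87 2079 [539.2 -65.1] 40.2 stand xy [-1.3 -0.5]
scene 0.55 516 [545.5 -64.2] 42.0 stand xy [ 5.1 -0.7]
top 0.74 104 [459.9  52.7] 18.8 stand xy [-59.  129.4]
[-0.87474868 -0.06694467 -0.46134543]
```

View pics/s4c.png

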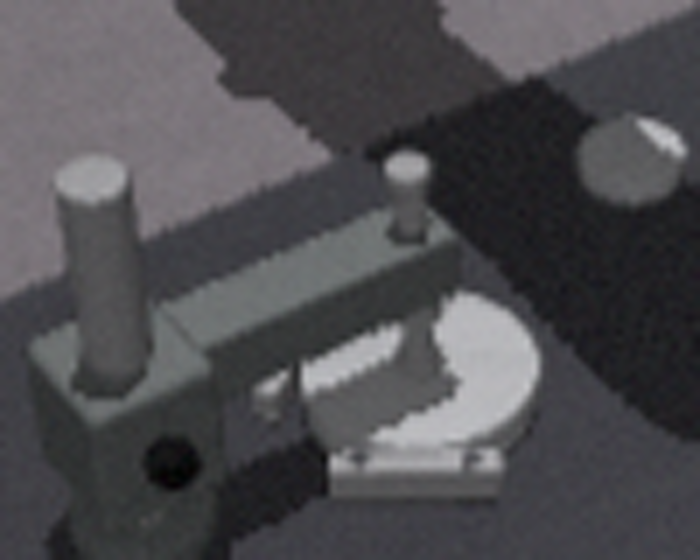

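The head has stayed at an arm top of 0.087. The cap at (407,165) now stands about 6 mm higher over the arm than at the start (24 vs 18 mm), and the blank is against the bars. Handing in.

```bash
python3 -c "
from plant import env
print(env.job_done())"
```

```text
the job is handed in; nothing more can be done
None
```

The job is handed in (no verdict came back): by the last camera measurements the large blank is home in the V stop to about 1–2 mm, and the gauge head is lowered and released with its foot pushed up about 6 mm.

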